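# Tap a wobbly yo-yo central on its stake

### The arm

A 6-joint arm with a two-finger parallel gripper is mounted at the origin on the work surface. World frame = base frame: x ahead of the robot, y to its left, z up, the work surface at z = 0. Lengths are in m, angles in degrees, forces in N, time in s.
With the tool pointing down it reaches from about 0.275 to 0.85 m from the base axis. Payload 19 kg.
Tool frame: the origin (TCP) lies at the centre of the arm's flange, where the gripper is bolted on; the fingertips stand 173 mm ahead of it and the grasp point (between the pads) lies 155 mm ahead of it; z points along the fingers, y is the direction in which the jaws open and shut (so a half turn about z gives the same grasp; the last joint's range is limited). The gripper opens to 85 mm and grips with 20 to 120 N. Pads are 22 mm wide; open, the fingers measure 114 mm over their backs; the gripper's body (76 mm by 85 mm) begins 54 mm behind the grasp point. The pads swing forward as they close: fully open they stand 13 mm farther back than shut.
Start: joints at [66.005, 8.623, 82.357, -0, 89.026, -7.678], TCP at [0.162, 0.552, 0.405] pointing down, gripper open.
Joint ranges: [-160.23, 160.23], [-39.13, 120.54], [6.94, 153.29], [-79.49, 259.48], [9.18, 160.14], [-161.06, 161.06]. Speed limits (degrees/s): [108.29, 108.29, 127.2, 172.46, 172.46, 172.46].

### API

Orientations are given as a 3x3 rotation matrix whose columns are the frame's x, y, z axes.
In Python, from rig import r gives the robot as it stands.
- The arm moves only by the tool play_rows, never from a script. Its argument "deltas" is a list of rows, each an object of numbers: "x", "y", "z": the shift along the tool's x, y, z in m; "yaw": the turn about the tool's z in degrees; "grip": the finger opening in m, from 0 to 0.0854. A call has 1 to 12 rows; each row shifts and turns the commanded pose from where the row before left it, along the tool's axes as they then stand; what a row does not reach is not made up. A row lasts 1/10 s, in which the tool goes at most 50 mm and 8.59 degrees, less where a joint would pass 70% of its speed; a pose out of reach is approached as far as the arm can. A call with a gripper value outside its range is refused whole. The fingers move at their own pace and stop on an object; the grip force is fixed at half the most. Time passes only in rows, so rows that do not move let the fingers close. It gives the time, the measured TCP pose, the force and the opening at its end, in the units of the state.
- r.get_obs(): the state, without advancing time (a new reading comes with each control period).
- r.read_camera(name): name is "scene" or "top" or "wrist"; returns the picture (400x640x3 uint8, red, green, blue); there is no depth.
- r.calibration(name): a dict with "fovy" (degrees; the focal length in pixels is half the picture's height over the tangent of half this angle, whatever the lens; pixels are square), "cx", "cy" (the principal point, pixels), "R" (3x3) and "t" (3): a world point X has camera coordinates R X + t; the wrist camera has in their place "T_tool_cam" (4x4, takes a point from camera to tool coordinates, whose origin is the TCP and whose axes are the flange's). Camera axes: x right, y down, z forward; pixel columns grow to the right and rows downward; lengths in m; the calibration is good to about 2 mm. A picture is of the moment at which its call begins: read the wrist's pose just before it. calibration takes no time and is no camera call.
- r.close_job(): hands the job in, once; it reports no verdict.
The state is a dict: "time": time; "joint_positions": joint angles; "qd": joint speeds; "effort": joint torques, N m; "eef_pos": TCP position; "orientation": TCP orientation; "wrist_force": force on the tool from outside, world axes, zero at the start; "moment": the same for the moment, N m; "finger_gap": opening from 0.0 (shut) to 1.0 (fully open).
Only numpy, scipy, OpenCV 4.12 (cv2) and the standard library are available. Lean on these libraries where they do the work, as an engineer would, in place of code of your own. Each camera call takes 0.05 s, during which the arm holds its last target. There are 200 camera calls.

### The job

The faded blue yo-yo lies off-centre on the small round steel stake held in the green vise, and it wobbles at a touch. With light taps of a fingertip, nudge it central on the stake, so that its axle stands over the stake's middle ready to be driven home, and leave it lying flat and still there; do not grip it, lift it or knock it off. Leave the other things on the bench where they are.

Things in the scene. Friction and masses are not known exactly. Their poses are not given: they have to be found in the camera images.
- yoyo: Faded blue wooden yo-yo, loose, about 70 g, 58 mm in diameter, 39 mm high, axle upright (its z, up). Origin: underside centre, on the axle line. It lies on a convex face with only a 10 mm flat; lower rim (58 mm wide) 11.5 to 14.5 mm up, upper rim 24.5 to 27.5 mm up. Pushed low and slowly it slides nearly level, and stays where left; pushed high or fast it rocks for two or three seconds before it is still.
- stake_top (a point): Centre of the flat top face of the fixed steel stake, about 130 mm above the bench; z up. Its head is a plain disc 48 mm in diameter and 16 mm thick, on a 20 mm round shank held in the vise jaws. The yo-yo's axle line must stand here; the yo-yo then overhangs the head by 5 mm all round. The yo-yo falls if its middle passes the edge.
- vise: Small green cast-iron bench vise, bolted down. Origin on the bench under the middle of the jaw gap (the stake is within 15 mm of there, along y); x runs along the screw, from the tommy bar (at x = -121 mm) to the anvil (to x = +94 mm); widest 156 mm (y) at the base. Jaw tops 98 mm above the bench, 32 mm below the top of the stake; nothing of it stands higher.
- bearing: Loose brass bearing ring, 22 mm in diameter, 7 mm high, lying on the bench. Origin: centre of its underside. Leave alone.
- axle: Loose steel axle, 64 mm long (along its x), 6 mm thick, with two 10 mm square nuts, lying on the bench. Origin: under its middle. Leave alone.
- tool_handle: Loose tool handle of dark brown bakelite, octagonal, 26 mm across the flats, 118 mm long with its brass ferrule and steel stub (along its x), lying on the bench. Origin: near its middle, on the underside. Leave alone.
- cover_box: Closed green sheet-steel cover box with a spring latch, 74 x 104 x 44 mm, 0.7 kg, standing on the bench. Origin: centre of its underside. Leave alone.
Not all that is in view belongs to the job. Leave any yellow look-alike of the yoyo alone.

How it is judged (in metres and radians):
At the end, for the whole second after the job is handed in: the yo-yo's axle line is within 4 mm of the centre of the stake's face, the yo-yo lies flat on the stake (tilt under 0.06 rad) and at rest but for a fading tremor (under 30 mm/s and 1 rad/s), and the other things are within 10 mm of where they were (horizontal distance between yoyo and stake_top below 0.004 m and angle between yoyo's own z axis and vertical below 0.06 rad and z of yoyo in the frame of stake_top between -0.003 and 0.003 m and linear speed of yoyo below 0.03 m/s and angular speed of yoyo below 1 rad/s and distance of each of bearing, axle, tool_handle, cover_box from where it was at the start of the episode below 0.01 m); the robot touches nothing.
It fails at once if the yo-yo is lifted off the stake (its underside more than 8 mm above it) (z of yoyo in the frame of stake_top above 0.008 m).
It fails at once if the yo-yo is tipped over (more than 0.5 rad) (angle between yoyo's own z axis and vertical above 0.5 rad).
It fails at once if the yo-yo is knocked off the stake (z of yoyo in the frame of stake_top below -0.01 m).
It fails at once if the yo-yo is gripped, or struck harder than a light tap (over 6 N) (contact force between any of the fingers, the arm and yoyo above 6 N).
It fails at once if another thing on the bench is moved more than 20 mm (distance of any of bearing, axle, tool_handle, cover_box from where it was at the start of the episode above 0.02 m).
It also fails if it takes over 48 s, if anything falls off the work surface, if the arm or the gripper's body presses on something with over 40 N, if the wrist force passes 120 N, or if a joint passes its speed limit or range.

## Working session

There is one attempt and no reset: what is moved stays moved. The work goes in short steps, Python scripts to look and compute and a tool call to move; the robot and the scene stay as the last step left them, time stands still between calls to the robot, and variables do not carry over. Pictures are saved under pics/ and viewed, about 8 in all and at most 12, crops included, and the job is handed in when it is done.

Besides the shell and the picture viewer there is one more tool, called after "Emit:" by a JSON object that holds its "op" and its "data". play_rows: Moves the arm, as the interface text tells. Its arguments: {"type":"object","properties":{"deltas":{"type":"array","items":{"type":"object","properties":{"x":{"type":"number"},"y":{"type":"number"},"z":{"type":"number"},"yaw":{"type":"number"},"grip":{"type":"number"}}}}},"required":["deltas"]}

```bash
mkdir -p pics; python3 - <<'E'
from rig import r
import cv2,numpy as np
np.set_printoptions(precision=4,suppress=True)
o=r.get_obs();print(o['time'],o['eef_pos'],o['orientation'],o['wrist_force'],o['finger_gap'])
for n in('scene','top','wrist'):
    im=r.read_camera(n);cv2.imwrite(f'pics/{n}0.png',im[:,:,::-1]);print(n,r.calibration(n))
E
```

```text
0.0 [0.1616 0.5518 0.4041] [[-0.9597  0.281  -0.0005]
 [ 0.281   0.9597 -0.0011]
 [ 0.0002 -0.0012 -1.    ]] [-0.0341  0.63    0.6546] 1.0012300046137232
scene {'fovy': 48.46938407027152, 'cx': 314.7136190937865, 'cy': 195.09644421592782, 'R': array([[-0.0837,  0.9962, -0.0226],
       [ 0.648 ,  0.0371, -0.7607],
       [-0.757 , -0.0783, -0.6487]]), 't': array([ 0.0092, -0.3081,  1.3057])}
top {'fovy': 54.55074979976045, 'cx': 320.9293653503235, 'cy': 200.25401620862516, 'R': array([[-0.0225, -0.999 ,  0.0387],
       [-0.996 ,  0.0191, -0.0872],
       [ 0.0864, -0.0405, -0.9954]]), 't': array([0.043 , 0.5698, 0.7537])}
wrist {'fovy': 64.48272040815395, 'cx': 320.1520122319361, 'cy': 200.04041648399772, 'T_tool_cam': array([[ 0.0007, -0.9633, -0.2683,  0.0684],
       [ 1.    ,  0.0008, -0.0001, -0.0004],
       [ 0.0003, -0.2683,  0.9633,  0.0302],
       [ 0.    ,  0.    ,  0.    ,  1.    ]])}
```

```bash
python3 - <<'E'
import cv2,numpy as np
a=cv2.imread('pics/scene0.png');b=cv2.imread('pics/top0.png')
cv2.imwrite('pics/st.png',cv2.resize(np.vstack([a,b]),(480,600)))
E
```

```text
(no output)
```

View pics/top0.png

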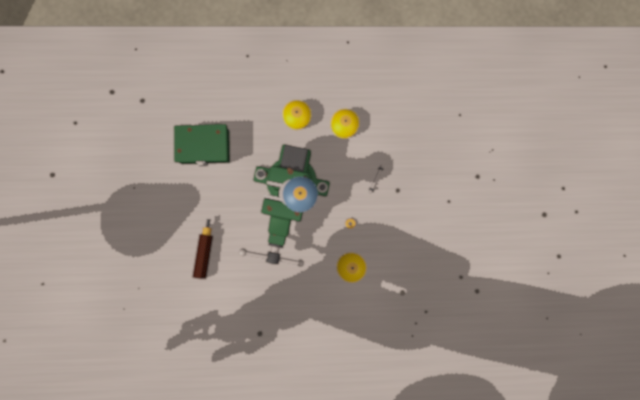

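View pics/scene0.png

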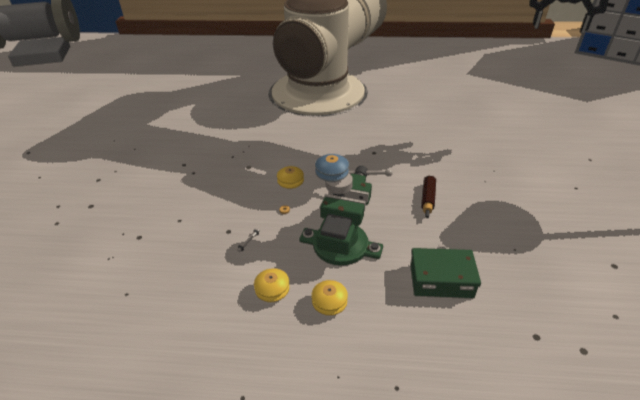

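```bash
cat > h.py <<'E'
from rig import r
import cv2,numpy as np
np.set_printoptions(precision=4,suppress=True)
def cam(n):
    c=r.calibration(n);f=200/np.tan(np.radians(c['fovy']/2))
    if n=='wrist':
        o=r.get_obs();T=np.eye(4);T[:3,:3]=o['orientation'];T[:3,3]=o['eef_pos'];T=T@c['T_tool_cam']
        R=T[:3,:3].T;t=-R@T[:3,3]
    else:R,t=c['R'],c['t']
    return f,c['cx'],c['cy'],R,t
def ray(C,uv,z):
    f,cx,cy,R,t=C;d=R.T@np.array([(uv[0]-cx)/f,(uv[1]-cy)/f,1]);o=-R.T@t
    return (o+d*(z-o[2])/d[2])[:2]
def proj(C,X):
    f,cx,cy,R,t=C;p=R@np.asarray(X)+t;return np.array([cx+f*p[0]/p[2],cy+f*p[1]/p[2]])
def blue(im):
    h=cv2.cvtColor(im,cv2.COLOR_RGB2HSV);return cv2.inRange(h,(98,70,60),(118,255,255))
def orange(im):
    h=cv2.cvtColor(im,cv2.COLOR_RGB2HSV);return cv2.inRange(h,(8,90,90),(24,255,255))
E
python3 - <<'E'
from h import *
out=[]
for n,(u,v) in dict(top=(295,190),scene=(338,180)).items():
    C=cam(n);im=cv2.imread(f'pics/{n}0.png')[:,:,::-1].copy()
    m=blue(im);k,l,s,c=cv2.connectedComponentsWithStats(m)
    for i in range(1,k):
        if s[i,4]>150 and abs(c[i,0]-u)<40 and abs(c[i,1]-v)<40: print(n,s[i],c[i],ray(C,c[i],.15))
    mo=orange(im);k,l,s,c=cv2.connectedComponentsWithStats(mo)
    for i in range(1,k):
        if s[i,4]>8 and abs(c[i,0]-u)<25 and abs(c[i,1]-v)<30: print(n,'or',s[i],c[i],ray(C,c[i],.169))
    out.append(cv2.resize(im[v-30:v+30,u-40:u+40],None,fx=7,fy=7,interpolation=cv2.INTER_CUBIC)[:,:,::-1])
cv2.imwrite('pics/crop.png',cv2.resize(np.vstack(out),(400,600)))
E
```

```text
top [285 177  32  34 499] [301.9459 192.7255] [0.5729 0.0679]
top or [288 168   5   6  20] [289.6  170.85] [0.6072 0.0872]
top or [294 187  12  13 123] [299.6748 192.7805] [0.5709 0.0714]
scene or [326 155  12   7  66] [331.5606 158.2424] [0.5729 0.0715]
```

View pics/crop.png

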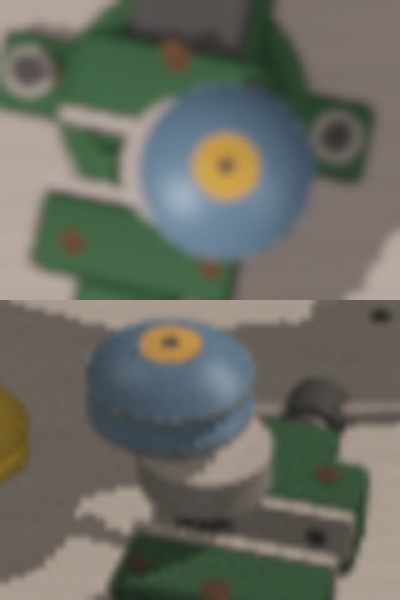

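```bash
python3 - <<'E'
from h import *
from scipy.optimize import least_squares
C=cam('top');print('campos',-C[3].T@C[4])
P=np.array([(121,170),(125,140),(135,118),(150,103),(168,95),(128,195),(142,215)])/5+[255,160]
W=np.array([ray(C,p,.13) for p in P])
s=least_squares(lambda c:np.hypot(*(W-c).T)-.024,W.mean(0)+[0,-.02]);print('stake top',s.x,s.fun*1e3)
D=cam('scene');print('campos',-D[3].T@D[4])
e=s.x
a=np.linspace(0,2*np.pi,73)
for z in(.13,.114):
    Q=np.array([proj(D,[e[0]+.024*np.cos(t),e[1]+.024*np.sin(t),z]) for t in a]);print(z,Q.min(0),Q.max(0))
print(proj(cam('wrist'),[*e,.13]), proj(C,[*e,.13]))
E
```

```text
campos [0.5034 0.0627 0.7982]
stake top [0.5762 0.0837] [-0.3104 -0.6186  0.0733  0.4573  0.2801  0.068   0.667 ]
campos [1.1889 0.1045 0.6128]
0.13 [324.6936 169.398 ] [352.1224 186.3598]
0.114 [324.766  176.4276] [351.8335 193.4941]
[ 53.7156 608.8349] [292.8472 192.2675]
```

Emit:
{"op": "play_rows", "data": {"deltas": [{"x":-0.02,"y":-0.013,"grip":0.0854},{"x":-0.033,"y":-0.0216},{"x":-0.033,"y":-0.0216},{"x":-0.033,"y":-0.0216},{"x":-0.033,"y":-0.0216},{"x":-0.033,"y":-0.0216},{"x":-0.033,"y":-0.0216},{"x":-0.033,"y":-0.0216},{"x":-0.033,"y":-0.0216},{"x":-0.033,"y":-0.0216},{"x":-0.033,"y":-0.0216},{"x":-0.033,"y":-0.0216}]}}

```text
invalid input
```

Emit:
{"op": "play_rows", "data": {"deltas": [{"x":-0.02,"y":-0.013,"z":0,"yaw":0,"grip":0.085},{"x":-0.033,"y":-0.0216,"z":0,"yaw":0,"grip":0.085},{"x":-0.033,"y":-0.0216,"z":0,"yaw":0,"grip":0.085},{"x":-0.033,"y":-0.0216,"z":0,"yaw":0,"grip":0.085},{"x":-0.033,"y":-0.0216,"z":0,"yaw":0,"grip":0.085},{"x":-0.033,"y":-0.0216,"z":0,"yaw":0,"grip":0.085},{"x":-0.033,"y":-0.0216,"z":0,"yaw":0,"grip":0.085},{"x":-0.033,"y":-0.0216,"z":0,"yaw":0,"grip":0.085},{"x":-0.033,"y":-0.0216,"z":0,"yaw":0,"grip":0.085},{"x":-0.033,"y":-0.0216,"z":0,"yaw":0,"grip":0.085},{"x":-0.033,"y":-0.0216,"z":0,"yaw":0,"grip":0.085},{"x":-0.033,"y":-0.0216,"z":0,"yaw":0,"grip":0.085}]}}

```text
time: 1.35
eef_pos: [0.4595, 0.2023, 0.4046]
orientation: [[-0.96, 0.281, -0.0], [0.281, 0.96, -0.0], [0.0, -0.0, -1.0]]
wrist_force: [0.6, 1.5, -0.2]
finger_gap: 0.995
```

Emit:
{"op": "play_rows", "data": {"deltas": [{"x":-0.025,"y":-0.0165,"z":0.008,"yaw":0,"grip":0.085},{"x":-0.025,"y":-0.0165,"z":0.008,"yaw":0,"grip":0.085},{"x":-0.025,"y":-0.0165,"z":0.008,"yaw":0,"grip":0.085},{"x":-0.025,"y":-0.0165,"z":0.008,"yaw":0,"grip":0.085},{"x":-0.025,"y":-0.0165,"z":0.008,"yaw":0,"grip":0.085},{"x":-0.0206,"y":-0.0125,"z":0.004,"yaw":0,"grip":0.085},{"x":0,"y":0,"z":0,"yaw":0,"grip":0.085},{"x":0,"y":0,"z":0,"yaw":0,"grip":0.085}]}}

```text
time: 2.15
eef_pos: [0.5718, 0.0714, 0.3603]
orientation: [[-0.959, 0.282, -0.001], [0.282, 0.959, 0.0], [0.001, -0.0, -1.0]]
wrist_force: [-0.3, -0.0, -0.3]
finger_gap: 0.994
```

```bash
python3 - <<'E'
from h import *
o=r.get_obs();print(o['eef_pos'],o['orientation'][:2],o['wrist_force'])
C=cam('wrist');im=r.read_camera('wrist');cv2.imwrite('pics/w1.png',im[:,:,::-1])
k,l,s,c=cv2.connectedComponentsWithStats(orange(im))
for i in range(1,k):
    if s[i,4]>80: print(s[i],c[i],ray(C,c[i],.169))
print(proj(C,[.5764,.084,.13]),proj(C,[.572,.0715,.169]))
E
```

```text
[0.5718 0.0714 0.3603] [[-0.9595  0.2818 -0.0011]
 [ 0.2818  0.9595  0.0001]] [-0.3099 -0.0242 -0.3493]
[ 140   38   72   69 2418] [171.9872  81.1555] [0.4725 0.0263]
[491  57  20  19 329] [500.538   65.4164] [0.5096 0.1778]
[204 152  23  21 341] [215.1202 161.8798] [0.5145 0.0319]
[ 301  219   40   38 1077] [320.7196 237.4763] [0.5693 0.072 ]
[343 300  55  50 974] [362.616  326.8706] [0.6309 0.0799]
[256 307  53  41 557] [275.0054 328.2549] [0.6172 0.0297]
[340.879  219.9858] [321.1757 242.1175]
```

View pics/w1.png

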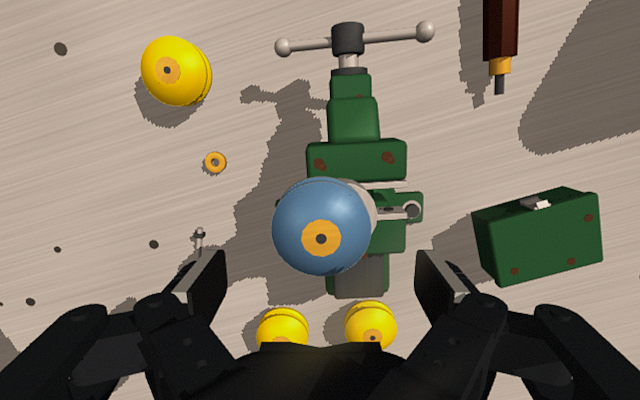

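```bash
python3 - <<'E'
from h import *
C=cam('wrist');im=cv2.imread('pics/w1.png')
S=6
x0,y0=265,165
cr=cv2.resize(im[y0:y0+95,x0:x0+125],None,fx=S,fy=S,interpolation=cv2.INTER_CUBIC)
a=np.linspace(0,2*np.pi,120)
def dr(c,rad,z,col):
    q=np.array([(proj(C,[c[0]+rad*np.cos(t),c[1]+rad*np.sin(t),z])-[x0-.5,y0-.5])*S for t in a])
    cv2.polylines(cr,[q.astype(np.int32)],True,col,1)
dr((.5764,.084),.024,.13,(0,0,255));dr((.5764,.084),.024,.114,(255,0,255));dr((.571,.0715),.029,.1575,(0,255,255));dr((.571,.0715),.029,.1415,(255,255,0))
cv2.imwrite('pics/w1c.png',cr)
E
```

```text
(no output)
```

View pics/w1c.png

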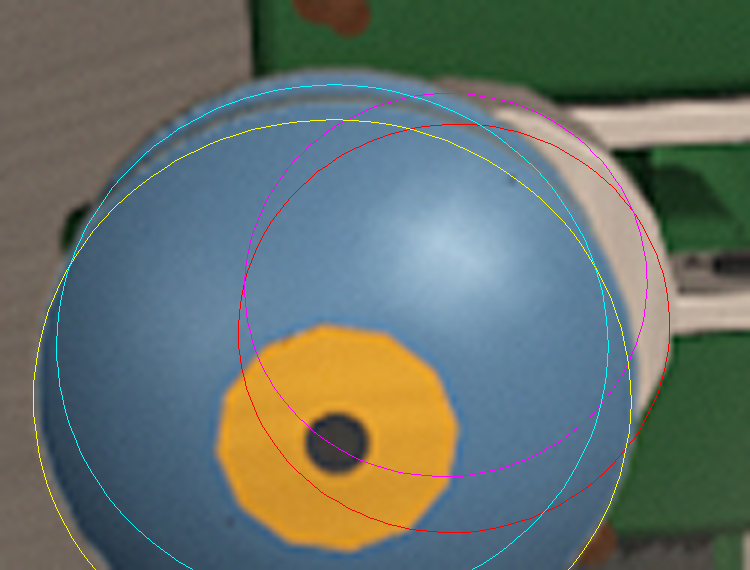

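Emit:
{"op": "play_rows", "data": {"deltas": [{"x":0,"y":0,"z":0.004,"yaw":3.5,"grip":0.085},{"x":0,"y":0,"z":0.007,"yaw":3.5,"grip":0.085},{"x":0,"y":0,"z":0.01,"yaw":0,"grip":0.085},{"x":0,"y":0,"z":0.01,"yaw":0,"grip":0.085},{"x":0,"y":0,"z":0.01,"yaw":0,"grip":0.085},{"x":0,"y":0,"z":0.01,"yaw":0,"grip":0.085},{"x":0,"y":0,"z":0.007,"yaw":0,"grip":0.085},{"x":0,"y":0,"z":0.004,"yaw":0,"grip":0.085},{"x":0,"y":0,"z":0,"yaw":0,"grip":0.085}]}}

```text
time: 3.1
eef_pos: [0.5717, 0.0716, 0.2981]
orientation: [[-0.918, 0.396, -0.001], [0.396, 0.918, -0.0], [0.001, -0.0, -1.0]]
wrist_force: [-1.1, -0.4, 0.4]
finger_gap: 0.993
```

```bash
cat > look.py <<'E'
from h import *
import sys
def look(name):
    o=r.get_obs();print(round(o['time'],2),o['eef_pos'],np.degrees(np.arctan2(o['orientation'][1][1],o['orientation'][0][1])),o['wrist_force'])
    C=cam('wrist');im=r.read_camera('wrist');cv2.imwrite(f'pics/{name}.png',im[:,:,::-1])
    k,l,s,c=cv2.connectedComponentsWithStats(orange(im))
    for i in range(1,k):
        q=ray(C,c[i],.169)
        if s[i,4]>300 and np.hypot(*(q-[.573,.077]))<.03: print('axle',s[i],c[i],q)
    D=cam('scene');im=r.read_camera('scene');cv2.imwrite(f'pics/{name}s.png',im[:,:,::-1])
    k,l,s,c=cv2.connectedComponentsWithStats(orange(im))
    for i in range(1,k):
        q=ray(D,c[i],.169)
        if s[i,4]>20 and np.hypot(*(q-[.573,.077]))<.03: print('scene axle',s[i],c[i],q)
look(sys.argv[1])
E
python3 look.py w2
```

```text
3.1 [0.5717 0.0716 0.2981] 66.68889961605734 [-1.1404 -0.4279  0.4238]
axle [ 290  278   60   53 2362] [319.6494 303.9458] [0.5692 0.072 ]
scene axle [326 155  12   8  68] [331.5588 158.25  ] [0.5729 0.0715]
```

View pics/w2.png

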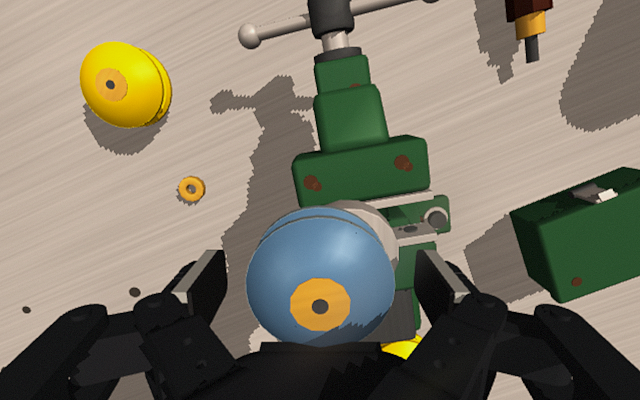

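Emit:
{"op": "play_rows", "data": {"deltas": [{"x":0,"y":0.002,"z":0,"yaw":0,"grip":0.085},{"x":0,"y":0.003,"z":0,"yaw":0,"grip":0.085},{"x":0,"y":0.003,"z":0,"yaw":0,"grip":0.085},{"x":0,"y":0.001,"z":0,"yaw":0,"grip":0.085},{"x":0,"y":0.001,"z":0,"yaw":0,"grip":0.085},{"x":0,"y":0.001,"z":0,"yaw":0,"grip":0.085},{"x":0,"y":0.0008,"z":0,"yaw":0,"grip":0.085},{"x":0,"y":0.0008,"z":0,"yaw":0,"grip":0.085},{"x":0,"y":0.0008,"z":0,"yaw":0,"grip":0.085},{"x":0,"y":0.0008,"z":0,"yaw":0,"grip":0.085},{"x":0,"y":0.0008,"z":0,"yaw":0,"grip":0.085},{"x":0,"y":0.0008,"z":0,"yaw":0,"grip":0.085}]}}

```text
time: 4.4
eef_pos: [0.5781, 0.0862, 0.2987]
orientation: [[-0.918, 0.396, -0.0], [0.396, 0.918, -0.0], [-0.0, -0.0, -1.0]]
wrist_force: [0.1, -1.5, 0.6]
finger_gap: 0.995
```

```bash
python3 look.py w3
```

```text
4.4 [0.5781 0.0862 0.2987] 66.68297600132978 [ 0.1324 -1.4759  0.641 ]
axle [ 252  278   60   53 2322] [281.8721 303.5388] [0.5705 0.074 ]
scene axle [327 156  12   7  71] [332.5775 158.8873] [0.5747 0.0733]
```

Emit:
{"op": "play_rows", "data": {"deltas": [{"x":0,"y":0.0008,"z":0,"yaw":0,"grip":0.085},{"x":0,"y":0.0008,"z":0,"yaw":0,"grip":0.085},{"x":0,"y":0.0008,"z":0,"yaw":0,"grip":0.085},{"x":0,"y":0.0008,"z":0,"yaw":0,"grip":0.085},{"x":0,"y":0.0008,"z":0,"yaw":0,"grip":0.085},{"x":0,"y":0.0008,"z":0,"yaw":0,"grip":0.085},{"x":0,"y":0.0008,"z":0,"yaw":0,"grip":0.085},{"x":0,"y":0.0008,"z":0,"yaw":0,"grip":0.085}]}}

```text
time: 5.3
eef_pos: [0.5806, 0.0921, 0.2987]
orientation: [[-0.918, 0.396, -0.0], [0.396, 0.918, -0.0], [0.0, -0.0, -1.0]]
wrist_force: [-0.5, -0.9, -0.1]
finger_gap: 0.996
```

```bash
python3 look.py w4
```

```text
5.3 [0.5806 0.0921 0.2987] 66.68241553026347 [-0.4568 -0.8526 -0.0887]
axle [ 252  279   60   53 2318] [281.525  305.2588] [0.5736 0.0795]
scene axle [330 157  12   7  71] [335.831  160.0141] [0.5776 0.079 ]
```

Emit:
{"op": "play_rows", "data": {"deltas": [{"x":0,"y":-0.003,"z":0,"yaw":0,"grip":0.085},{"x":0,"y":-0.002,"z":0,"yaw":0,"grip":0.085},{"x":0,"y":0,"z":0,"yaw":-6.5,"grip":0.085},{"x":0,"y":0,"z":0,"yaw":-6.5,"grip":0.085},{"x":0,"y":0,"z":0,"yaw":0,"grip":0.085}]}}

```text
time: 5.9
eef_pos: [0.5785, 0.0872, 0.2987]
orientation: [[-0.984, 0.177, -0.0], [0.177, 0.984, -0.0], [0.0, -0.0, -1.0]]
wrist_force: [0.2, -0.9, 1.2]
finger_gap: 0.993
```

```bash
python3 look.py w5; cat > ov.py <<'E'
from h import *
import sys
# overlay: stake est and yoyo est per view. args: name sx sy yx yy (wrist) sx sy yx yy (scene)
n=sys.argv[1];v=list(map(float,sys.argv[2:]))
out=[]
for cn,fn,p,S,(w,h) in(('wrist',n,v[:4],4,(130,72)),('scene',n+'s',v[4:],8,(65,36))):
    C=cam(cn);im=cv2.imread(f'pics/{fn}.png');c=proj(C,[p[0],p[1],.14]);x0,y0=int(c[0]-w//2),int(c[1]-h//2)
    if cn=='wrist':y0-=12
    cr=cv2.resize(im[y0:y0+h,x0:x0+w],None,fx=S,fy=S,interpolation=cv2.INTER_CUBIC)
    a=np.linspace(0,2*np.pi,120)
    for (X,Y,rad,z,col) in((p[0],p[1],.024,.13,(0,0,255)),(p[0],p[1],.024,.114,(255,0,255)),(p[2],p[3],.029,.1575,(0,255,255)),(p[2],p[3],.029,.1415,(255,255,0))):
        q=np.array([(proj(C,[X+rad*np.cos(t),Y+rad*np.sin(t),z])-[x0-.5,y0-.5])*S for t in a])
        cv2.polylines(cr,[q.astype(np.int32)],True,col,1)
    out.append(cr)
cv2.imwrite(f'pics/{n}ov.png',np.vstack(out))
E
python3 ov.py w5 .5746 .0844 .5736 .0795 .578 .0845 .5776 .079
```

```text
5.9 [0.5785 0.0872 0.2987] 79.7965569789425 [ 0.185  -0.9452  1.171 ]
axle [ 267  274   62   54 2353] [297.5363 300.4679] [0.5736 0.0796]
scene axle [330 157  12   7  72] [335.7778 160.0556] [0.5777 0.0789]
```

View pics/w5ov.png

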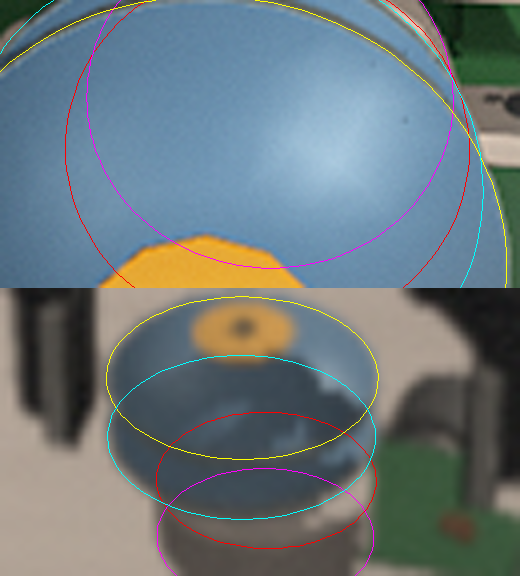

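Emit:
{"op": "play_rows", "data": {"deltas": [{"x":0,"y":0.002,"z":0,"yaw":0,"grip":0.085},{"x":0,"y":0.002,"z":0,"yaw":0,"grip":0.085},{"x":0,"y":0.001,"z":0,"yaw":0,"grip":0.085},{"x":0,"y":0.0008,"z":0,"yaw":0,"grip":0.085},{"x":0,"y":0.0008,"z":0,"yaw":0,"grip":0.085},{"x":0,"y":0.0008,"z":0,"yaw":0,"grip":0.085},{"x":0,"y":0.0008,"z":0,"yaw":0,"grip":0.085},{"x":0,"y":0.0008,"z":0,"yaw":0,"grip":0.085},{"x":0,"y":0.0006,"z":0,"yaw":0,"grip":0.085},{"x":0,"y":0,"z":0,"yaw":0,"grip":0.085}]}}

```text
time: 7.0
eef_pos: [0.5803, 0.0969, 0.2987]
orientation: [[-0.984, 0.179, -0.0], [0.179, 0.984, -0.0], [0.0, -0.0, -1.0]]
wrist_force: [0.2, 0.0, -0.1]
finger_gap: 0.994
```

```bash
python3 look.py w6
```

```text
7.0 [0.5803 0.0969 0.2987] 79.68527541072581 [ 0.1986  0.0088 -0.0673]
axle [ 253  274   61   55 2350] [282.8634 300.9179] [0.5746 0.0841]
scene axle [333 157  12   8  73] [338.5205 160.589 ] [0.579  0.0836]
```

Emit:
{"op": "play_rows", "data": {"deltas": [{"x":0,"y":-0.002,"z":0,"yaw":0,"grip":0.085},{"x":0,"y":-0.005,"z":0,"yaw":0,"grip":0.085},{"x":0,"y":-0.006,"z":0,"yaw":0,"grip":0.085},{"x":0,"y":0,"z":-0.005,"yaw":0,"grip":0.085},{"x":0,"y":0,"z":-0.015,"yaw":0,"grip":0.085},{"x":0,"y":0,"z":-0.02,"yaw":0,"grip":0.085},{"x":0,"y":0,"z":-0.02,"yaw":0,"grip":0.085},{"x":0,"y":0,"z":0,"yaw":0,"grip":0.085}]}}

```text
time: 7.9
eef_pos: [0.5783, 0.0842, 0.3628]
orientation: [[-0.984, 0.179, 0.005], [0.179, 0.984, 0.0], [-0.005, 0.001, -1.0]]
wrist_force: [0.4, -0.8, -0.2]
finger_gap: 0.999
```

Emit:
{"op": "play_rows", "data": {"deltas": [{"x":0,"y":-0.02,"z":0,"yaw":0,"grip":0.085},{"x":0,"y":-0.03,"z":0,"yaw":0,"grip":0.085},{"x":0,"y":-0.03,"z":0,"yaw":0,"grip":0.085},{"x":0,"y":-0.03,"z":0,"yaw":0,"grip":0.085},{"x":0,"y":-0.02,"z":0,"yaw":0,"grip":0.085},{"x":0,"y":-0.01,"z":0,"yaw":0,"grip":0.085},{"x":0,"y":0,"z":0,"yaw":0,"grip":0.085}]}}

```text
time: 8.6
eef_pos: [0.5528, -0.0543, 0.359]
orientation: [[-0.984, 0.18, 0.0], [0.18, 0.984, -0.0], [-0.0, -0.0, -1.0]]
wrist_force: [0.8, 0.1, 0.8]
finger_gap: 1.0
```

```bash
python3 look.py w7; sed -i "s/(130,72)/(150,90)/;s/if cn=='wrist':y0-=12/pass/;s/(65,36)/(75,45)/" ov.py; python3 ov.py w7 .5746 .0844 .5746 .0841 .578 .0845 .579 .0836
```

```text
8.6 [ 0.5528 -0.0543  0.359 ] 79.60420393343139 [0.8444 0.1391 0.7946]
axle [ 560  218   41   38 1093] [580.3147 236.5169] [0.5746 0.0842]
scene axle [333 157  12   8  72] [338.4861 160.5417] [0.5789 0.0836]
```

View pics/w7ov.png

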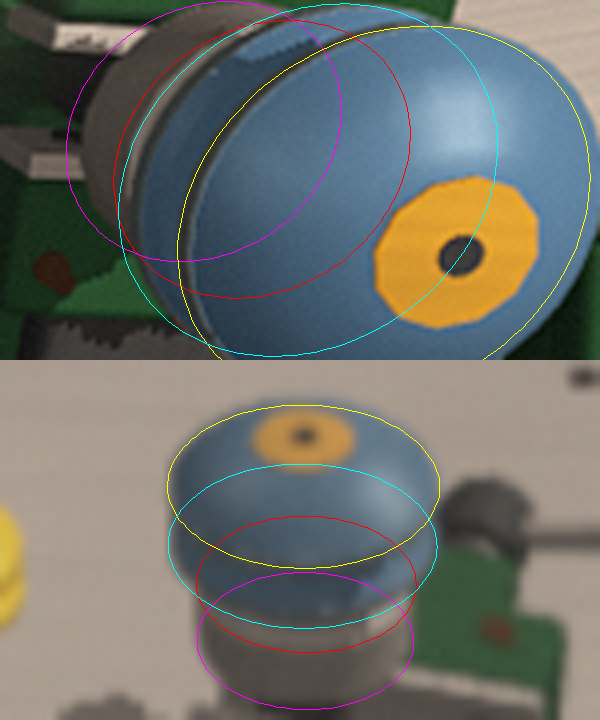

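```bash
python3 - <<'E'
from h import *
C=cam('wrist');im=cv2.imread('pics/w7.png');S=7
c=proj(C,[.5746,.0844,.13]);x0,y0=int(c[0]-45),int(c[1]-42)
cr=cv2.resize(im[y0:y0+80,x0:x0+100],None,fx=S,fy=S,interpolation=cv2.INTER_CUBIC)
a=np.linspace(0,2*np.pi,160)
for rad,z,col,off in((.024,.13,(0,0,255),(4,.5)),(.024,.114,(255,0,255),(4,.5)),(.029,.1575,(0,255,255),(2.5,-.7)),(.029,.1415,(255,255,0),(4,.5))):
    q=np.array([(proj(C,[.5746+rad*np.cos(t),.0844+rad*np.sin(t),z])+off-[x0-.5,y0-.5])*S for t in a])
    cv2.polylines(cr,[q.astype(np.int32)],True,col,1)
cv2.imwrite('pics/w7c.png',cr)
E
```

```text
(no output)
```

View pics/w7c.png

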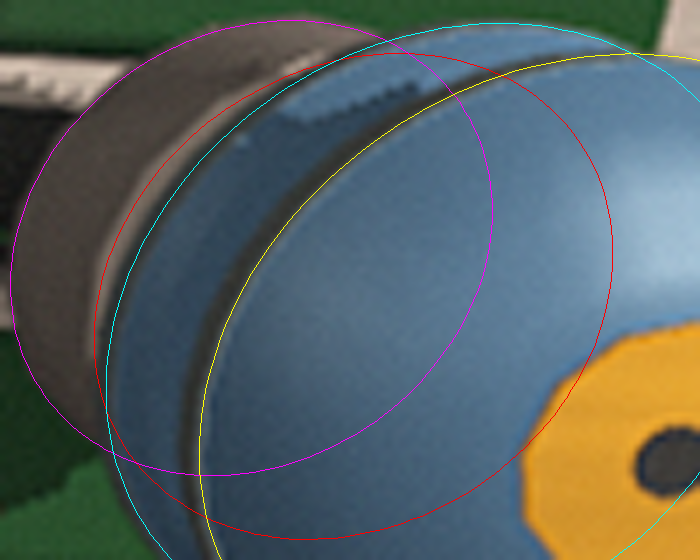

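```bash
python3 look.py w8; python3 -c "
from rig import r
print(r.close_job())"
```

```text
8.7 [ 0.553  -0.0531  0.3589] 79.68723773084368 [-0.5562 -0.0561  0.2811]
axle [ 558  219   41   38 1100] [577.6745 237.0464] [0.5746 0.0841]
scene axle [333 157  12   8  71] [338.4225 160.5775] [0.579  0.0835]
the job is handed in; nothing more can be done
None
```

I nudged the blue yo-yo about 13 mm to the middle of the stake with two slow, low pushes from one finger. The gripper stayed open and straddled the yo-yo without closing on it. I then backed off, rose clear and handed the job in at about 8.7 s.

**Last checks:**
- **Centring:** In the last wrist view, circles drawn around one common centre fitted both the stake head and the yo-yo rims to about 1 mm. In the scene view, the yo-yo and the stake head were centred on each other left to right. By the measured travel, the axle is within about 0.7 mm of the target, against the 4 mm allowed.
- **Flat and still:** The axle's position did not change when the wrist camera moved to a new viewpoint, nor between the last two pictures. I take that as lying flat and still.
- **Force:** Wrist readings taken at the end of each push were about 1–2 N, mostly noise.

**Disagreements and gaps:**
- The camera frames disagree by 2–4 mm in absolute x, so I relied on offsets measured within each single view.
- I did not measure the other things again at the end. The fingers worked only above and beside the stake, well clear of them.

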